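# Seat the thermostat cover on its pins and latch it

### The job

In the dark steel fixture on the garage bench, push the aluminium cover plate along between the blue fences, away from the loading rails, until its two holes drop over the brass locating pins and it lies flat on the fixture. Then push the red post of the latch fully home so that its bar lies over the cover. Only push with the fingers: do not lift or carry the cover, and leave the other things on the bench where they are.

Things in the scene. Friction and masses are not known exactly. Their poses are not given: they have to be found in the camera images.
- fixture: Fixed fixture: dark steel base 14 mm thick, x = -130 to 75, y = -65 to 135 mm in its frame. Origin at bench level below the point where the cover's centre belongs; the cover is pushed along +x. The seat is the base's top, z = 14. Blue fences, tops at z = 34, inner faces at y = +-50.5 mm, from x = -100 to 50 (right, -y) and to 15 (left, +y).
- pin_left (a point): Top of the left brass bullet-nosed pin, at x = 10, y = 32, z = 26 mm in the fixture's frame. 10 mm thick up to z = 20, then tapering to 4 mm at its top.
- pin_right (a point): Top of the right pin, the same, at y = -32 mm.
- rails (a point): Point midway between the far (+x) ends of the two steel loading rails, at x = -64, y = 0, z = 26 mm in the fixture's frame. Rail tops at z = 26; they run from x = -128 to -64 at |y| = 30 to 46 mm, with a 60 mm wide gap between them where fingers can go down almost to z = 14 and push the cover's near edge.
- cover: Loose aluminium cover: plate 120 (x) x 95 (y) x 8 mm, 0.2 to 0.35 kg. Origin at the centre of its underside. Two 12 mm through holes at x = 10, y = +-32 mm. Starts at z = 26 on rails and pin tops, 18 to 35 mm short of its place (towards the fixture's -x), axes nearly along the fixture's. As its holes reach the pins it leaves the rails and drops 12 mm. In place: origin at the fixture's (0, 0, 14) mm.
- cover_neck (a point): Centre of the mouth of the hollow neck, 34 mm across, that stands 26 mm up from the middle of the cover; this point is 34 mm above the plate's underside.
- latch (a joint): Slide latch at the fixture's left (+y) side: steel bar at x = 23 to 47, z = 24.5 to 32.5 mm in the fixture's frame, tip at y = 60 when open. In m: 0 fully open, 0.036 fully home; grows as it slides to the fixture's -y, over the seated cover (2.5 mm above it). Stays where left; friction about 2 N. Blocked while the cover is still up on the pins.
- latch_post (a point): Centre of the red post on the latch bar: 20 (x) x 14 (y) mm, z = 32.5 to 62.5 mm; at x = 35, y = 105 mm minus the latch value in the fixture's frame. Push its outer (+y) face towards the fixture's -y; on that side nothing stands higher than 33 mm.
- black_cap: black plastic screw cap, 38 mm across, 13 mm high, loose, beside the fixture; origin under its centre. Leave alone.
- socket: steel wrench socket standing on end, 24 mm across, 34 mm high, loose, just beyond the fixture; origin under its centre. Leave alone.
- jug: large grey coolant jug, 110 x 170 mm and 255 mm tall with an orange cap; origin under its centre. Leave alone.
- red_bottle: red drinks bottle with white cap, 70 mm across, 200 mm tall; origin under its centre. Leave alone.
- jar: wide amber jar with green lid, 100 mm across, 150 mm tall; origin under its centre. Leave alone.
- bar_clamp: blue and black bar clamp lying flat, 300 mm long, 25 mm high; origin under the middle of its bar. Leave alone.
- wrench: steel wrench 180 mm long lying flat to the right of the fixture; origin under its middle. Leave alone.
There are look-alikes about, which are no part of the job. There is more than one size of the cover; the one meant has the size given above.

How it is judged:
On the way, in this order (a step that is already met when the one before it is completed fails the run):
1. the cover lies flat on the fixture, down over both pins (z of cover in the frame of fixture below 0.0165 m and horizontal distance between cover and fixture below 0.004 m and angle between the x axis of cover and the x axis of fixture, either way round below 0.06 rad and angle between cover's own z axis and vertical below 0.03 rad), for 0.2 s.
2. the latch is home over the seated cover (all of step 1 and value of joint latch above 0.032 m), for 0.2 s.
At the end, for the whole second after the job is handed in: The cover rests flat on the fixture's seat with both holes over the pins (underside within 2.5 mm of the seat, centre within 4 mm of its place, turned less than 0.06 rad, tilted less than 0.03 rad) and at rest, and the latch is within 4 mm of fully home (all of step 2 and linear speed of cover below 0.01 m/s); the robot touches nothing.
It fails at once if the cover is lifted more than 6 mm above its starting height (z of cover in the frame of fixture above 0.032 m).
It fails at once if the cover is tipped more than 0.4 rad (angle between cover's own z axis and vertical above 0.4 rad).
It fails at once if another thing on the bench is moved more than 25 mm (distance of any of black_cap, socket, jug, red_bottle, jar, bar_clamp, wrench from where it was at the start of the episode above 0.025 m).
It also fails if it takes over 43 s, if anything falls off the work surface, if the arm or the gripper's body presses on something with over 40 N, if the wrist force passes 120 N, or if a joint passes its speed limit or range.

### The arm

A 6-joint arm with a two-finger parallel gripper is mounted at the origin on the work surface. World frame = base frame: x ahead of the robot, y to its left, z up, the work surface at z = 0. Lengths are in m, angles in rad, forces in N, time in s.
With the tool pointing down it reaches from about 0.275 to 0.725 m from the base axis. Payload 15.9 kg.
Tool frame: the origin (TCP) lies between the finger pads; the fingertips stand 8 mm ahead of it and the grasp point (between the pads) lies 11 mm behind it (env.nose_length is the x of the fingertips in the tool frame, in m); x points along the fingers, y is the direction in which the jaws open and shut, and the axes are right-handed (so a half turn about x gives the same grasp; the last joint's range is limited). The gripper opens to 85 mm and grips with 20 to 120 N. Pads are 22 mm wide; open, the fingers measure 114 mm over their backs; the gripper's body (76 mm by 85 mm) begins 54 mm behind the grasp point. The pads swing forward as they close: fully open they stand 13 mm farther back than shut.
Start: joints at [1.326, 0.213, -0.034, 1.323, 0, 1.571], TCP at [0.121, 0.485, 0.201] pointing down, gripper open.
Joint ranges: [-2.98, 2.98], [-0.74, 1.72], [-1.14, 1.35], [-2.1, 2.04], [-1.57, 1.44], [-3.14, 3.14]. Speed limits (rad/s): [1.89, 1.89, 2.39, 2.57, 3.14, 3.14].

### API

Orientations are given as a unit quaternion [x, y, z, w].
In Python, from workcell import env gives the robot as it stands.
- The arm moves only by the shell command python3 -m creep 'ROWS'. ROWS is JSON, a list of rows, each a list of 7 numbers: the turn, a rotation vector about the tool's x, y, z in rad, then the shift along the tool's x, y, z in m, then the opening, from 0 (shut) to 1 (fully open). In form: [[rx, ry, rz, x, y, z, claw], ...]. A call has 1 to 8 rows; each row shifts and turns the commanded pose from where the row before left it, along the tool's axes as they then stand; what a row does not reach is not made up. A row lasts 1/12 s, in which the tool goes at most 41.7 mm and 7.16 degrees, less where a joint would pass 70% of its speed; a pose out of reach is approached as far as the arm can. A call is refused whole if a number of a shift passes 0.0417 or a number of a turn 0.125, either way. A call with a gripper value outside its range is refused whole. The fingers move at their own pace and stop on an object; the grip force is fixed at half the most. Time passes only in rows, so rows that do not move let the fingers close. It gives the time, the measured TCP pose, the force and the opening at its end, in the units of the state.
- env.sense(): the state, without advancing time (a new reading comes with each control period).
- env.get_image(name): name is "side" or "top"; returns a dict with "pixels" (400x640x3 uint8, red, green, blue), "mtx" (3x3 intrinsics, pixels), "origin" and "rotation" of the camera in the world. Camera axes: x right, y up, looking along -z (the intrinsics and any distortion apply to the point x, -y, -z); pixel columns grow to the right and rows downward; lengths in m; the calibration is good to about 2 mm. A picture is of the moment at which its call begins. There is no depth.
- env.close_job(): hands the job in, once; it reports no verdict.
The state is a dict: "t": time; "qpos": joint angles; "qd": joint speeds; "tau": joint torques, N m; "tool_pos": TCP position; "tool_rot": TCP orientation; "ft_force": force on the tool from outside, world axes, zero at the start; "moment": the same for the moment, N m; "width": finger opening in m.
Only numpy, scipy, OpenCV 4.12 (cv2) and the standard library are available. Lean on these libraries where they do the work, as an engineer would, in place of code of your own. Each camera call takes 0.05 s, during which the arm holds its last target. There are 200 camera calls.

## Working session

There is one attempt and no reset: what is moved stays moved. The work goes in short steps, Python scripts to look and compute and a shell command to move; the robot and the scene stay as the last step left them, time stands still between calls to the robot, and variables do not carry over. Pictures are saved under pics/ and viewed, about 8 in all and at most 12, crops included, and the job is handed in when it is done.

```bash
mkdir -p pics
cat > h.py <<'E'
import numpy as np,cv2
from workcell import env
from scipy.spatial.transform import Rotation as R
def rot(r):
    r=np.array(r,float); return r if r.shape==(3,3) else R.from_quat(r).as_matrix()
def snap(n,f=None):
    im=env.get_image(n)
    if f: cv2.imwrite('pics/'+f,im['pixels'][:,:,::-1])
    return im
def onplane(im,uv,z):
    K=np.array(im['mtx']);d=np.linalg.inv(K)@[uv[0],uv[1],1.];d=rot(im['rotation'])@(d*[1,-1,-1]);o=np.array(im['origin'])
    return o+d*(z-o[2])/d[2]
def proj(im,p):
    q=rot(im['rotation']).T@(np.array(p)-im['origin'])*[1,-1,-1];q=np.array(im['mtx'])@q;return q[:2]/q[2]
E
python3 - <<'E'
from h import *
a=snap('top','top0.png');b=snap('side','side0.png')
for i in(a,b):print({k:np.round(v,3).tolist() for k,v in i.items() if k!='pixels'})
s=env.sense();print(s['t'],s['tool_pos'],s['tool_rot'],rot(s['tool_rot']).round(3),env.nose_length,s['width'])
E
```

```text
{'mtx': [[445.457, 0.0, 325.932], [0.0, 445.457, 204.099], [0.0, 0.0, 1.0]], 'origin': [0.346, 0.027, 1.681], 'rotation': [-0.034, 0.043, 0.708, -0.704]}
{'mtx': [[470.961, 0.0, 324.089], [0.0, 470.961, 198.036], [0.0, 0.0, 1.0]], 'origin': [0.361, -1.138, 0.863], 'rotation': [0.47, -0.033, -0.046, 0.881]}
0.1 [0.1211048  0.48479522 0.20097728] [ 0.08601326  0.70186495 -0.08667199  0.70176583] [[-0.     0.242  0.97 ]
 [-0.001  0.97  -0.242]
 [-1.    -0.001 -0.   ]] 0.008 0.08527283278739427
```

View pics/top0.png

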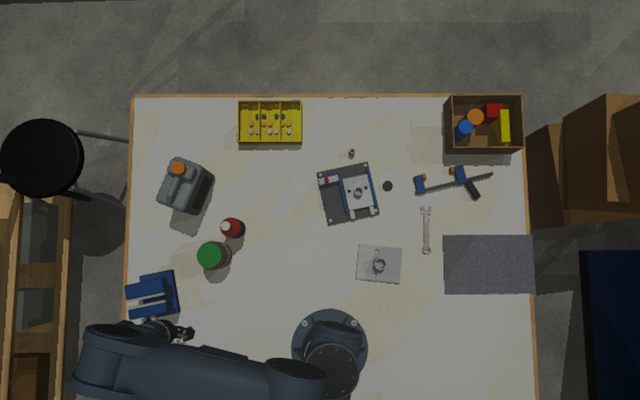

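View pics/side0.png

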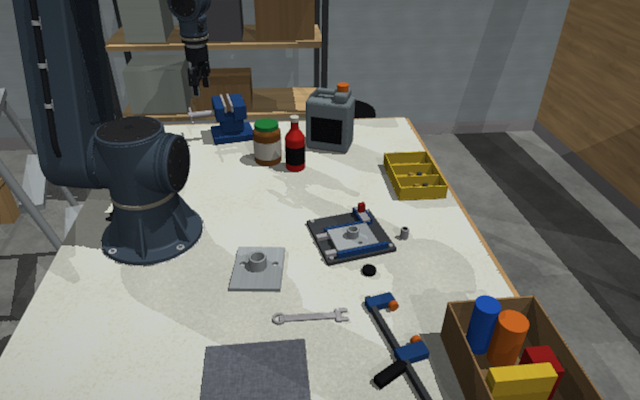

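The fixture (dark base with blue fences and red post) is at about (348,192) in top and (350,235) in side. There are two cover candidates. One is inside the fixture at about (358,192) top. The other is a larger plate loose on the bench at (379,263) top, which is the look-alike. I'll enlarge the fixture to confirm this.

Run:
```python
from h import *
a=cv2.imread('pics/top0.png');b=cv2.imread('pics/side0.png')
c=cv2.resize(a[145:240,305:405],None,fx=6,fy=6,interpolation=cv2.INTER_CUBIC)
d=cv2.resize(b[195:275,298:418],None,fx=6,fy=6,interpolation=cv2.INTER_CUBIC)
g=lambda x:np.clip(255*(x/255.)**.6,0,255).astype('uint8')
cv2.imwrite('pics/ct.png',g(c));cv2.imwrite('pics/cs.png',g(d))
```

```text
(no output)
```

View pics/ct.png

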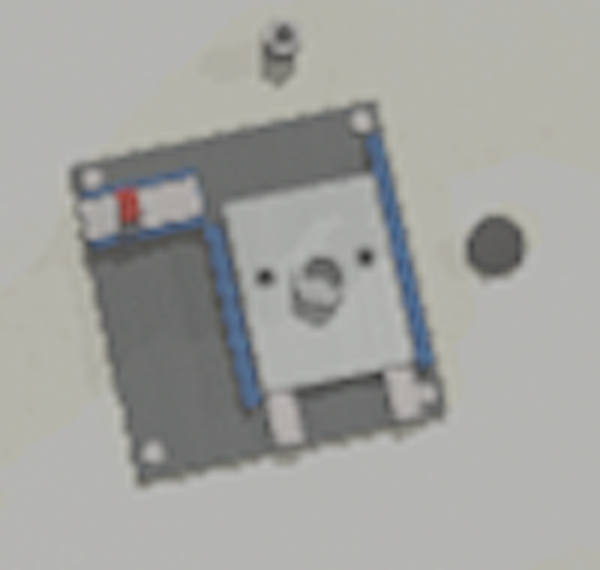

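View pics/cs.png

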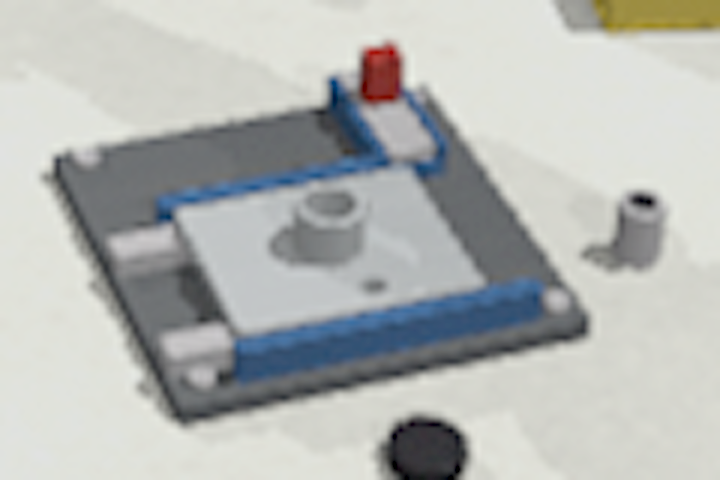

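```bash
cat > fit.py <<'E'
from h import *
def fit(L,W):
    L=np.array(L,float);W=np.array(W)[:,:2];lc,wc=L.mean(0),W.mean(0);l=L-lc;w=W-wc
    th=np.arctan2((l[:,0]*w[:,1]-l[:,1]*w[:,0]).sum(),(l*w).sum());c,s=np.cos(th),np.sin(th);M=np.array([[c,-s],[s,c]])
    t=wc-M@lc;return th,t,np.abs(L@M.T+t-W).max()
E
python3 - <<'E'
from fit import *
a=snap('top');b=snap('side')
L=[(.075,.135),(.075,-.065),(-.130,-.065),(-.130,.135)]
ct=np.array([(73,166),(377,101),(443,414),(140,484)])/6+[305,145]-.4
cs=np.array([(425,90),(587,330),(183,421),(57,160)])/6+[298,195]-.4
out=[]
for im,c in((a,ct),(b,cs)):
    r=fit(L,[onplane(im,p,.014) for p in c]);out.append(r);print('fix',r)
hs=np.array([(265,277),(366,257)])/6+[305,145]-.4
ed=np.array([(222,202),(376,173),(412,362),(258,393)])/6+[305,145]-.4
rr=np.array([(287,392),(400,368)])
for th,t,_ in out:
    M=np.array([[np.cos(th),-np.sin(th)],[np.sin(th),np.cos(th)]])
    f=lambda z,P,im=a:[((M.T@(onplane(im,p,z)[:2]-t))*1e3).round(1).tolist() for p in P]
    print('holes',f(.034,hs),'corners',f(.034,ed))
    print('side corners',f(.034,np.array([(483,280),(410,165),(172,208)])/6+[298,195]-.4,b))
    print('post',f(.0625,np.array([(128,200)])/6+[305,145],a),f(.0625,np.array([(380,50)])/6+[298,195],b))
E
```

```text
fix (np.float64(0.20543725278644512), array([ 0.60389757, -0.10404802]), np.float64(0.003874343410740777))
fix (np.float64(0.20735322165171788), array([ 0.60223401, -0.10470989]), np.float64(0.003795565900954534))
holes [[-22.7, 30.9], [-23.5, -33.4]] corners [[29.0, 47.0], [27.0, -51.1], [-93.6, -46.9], [-92.6, 50.8]]
side corners [[26.5, -38.9], [28.2, 54.2], [-94.5, 55.8]]
post [[36.1, 104.4]] [[34.8, 111.0]]
holes [[-20.8, 31.3], [-21.8, -33.0]] corners [[30.9, 47.3], [28.6, -50.8], [-91.9, -46.4], [-90.7, 51.2]]
side corners [[28.2, -38.6], [30.1, 54.4], [-92.6, 56.3]]
post [[38.0, 104.6]] [[36.8, 111.3]]
```

```bash
python3 -m creep '[[-0.113,0,0,0,0,0,0.15],[-0.113,0,0,0,0,0,0.15],[-0.113,0,0,0,0,0,0.15],[-0.113,0,0,0,0,0,0.15]]'; python3 -c "
from h import *
s=env.sense();print(s['qpos'],rot(s['tool_rot']).round(3))"
```

```text
t: 0.53
tool_pos: [0.1212, 0.485, 0.2013]
tool_rot: [-0.075, 0.703, 0.075, 0.703]
ft_force: [-0.5, 0.0, -0.2]
width: 0.0386
[ 1.32598330e+00  2.13035351e-01 -3.46055452e-02  1.32347821e+00
  2.88332815e-06  1.11324859e+00] [[-0.    -0.211  0.977]
 [-0.     0.977  0.211]
 [-1.    -0.    -0.   ]]
```

```bash
python3 -m creep '[[0.006,0,0,0,-0.02,0.007,0.15],[0,0,0,0,-0.033,0.0115,0.15],[0,0,0,0,-0.033,0.0115,0.15],[0,0,0,0,-0.033,0.0115,0.15],[0,0,0,0,-0.033,0.0115,0.15],[0,0,0,0,-0.033,0.0115,0.15],[0,0,0,0,-0.033,0.0115,0.15],[0,0,0,0,-0.033,0.0115,0.15]]'; python3 -m creep '[[0,0,0,0,-0.033,0.0115,0.15],[0,0,0,0,-0.033,0.0115,0.15],[0,0,0,0,-0.033,0.0115,0.15],[0,0,0,0,-0.033,0.0115,0.15],[0,0,0,0,-0.033,0.0115,0.15],[0,0,0,0,-0.033,0.0115,0.15],[0,0,0,0,-0.033,0.0115,0.15],[0,0,0,0,-0.033,0.0115,0.15]]'
cat > where.py <<'E'
from h import *
s=env.sense();R0=rot(s['tool_rot']);d=np.array(s['tool_pos'])-[.603,-.1043,0];th=.2064
c,n=np.cos(th),np.sin(th)
print('fix',(1e3*np.array([c*d[0]+n*d[1],-n*d[0]+c*d[1],d[2]])).round(1),'yawerr',round(np.arctan2(R0[1,2],R0[0,2])-th,4),'w',s['width'],'t',s['t'],'f',np.round(s['ft_force'],1),'down',R0[:,0].round(3))
E
python3 where.py
```

```text
t: 1.2
tool_pos: [0.2575, 0.2551, 0.2014]
tool_rot: [-0.071, 0.703, 0.071, 0.704]
ft_force: [1.4, 0.4, -0.2]
width: 0.0127
t: 1.87
tool_pos: [0.4005, 0.0146, 0.2015]
tool_rot: [-0.071, 0.703, 0.071, 0.704]
ft_force: [1.2, 1.7, 0.2]
width: 0.0128
fix [-173.8  157.8  201.5] yawerr -0.0055 w 0.012799529639632067 t 1.8667 f [1.2 1.7 0.2] down [ 0.  0. -1.]
```

```bash
python3 -m creep '[[-0.005,0,0,0,-0.032,0.011,0.15],[0,0,0,0,-0.032,0.011,0.15],[0,0,0,0,-0.032,0.011,0.15],[0,0,0,0,-0.031,0.011,0.15],[0,0,0,0,-0.031,0.011,0.15],[0,0,0,0.035,0,0,0.15],[0,0,0,0.035,0,0,0.15],[0,0,0,0.035,0,0,0.15]]'; python3 -m creep '[[0,0,0,0.03,0,0,0.15],[0,0,0,0,0,0,0.15],[0,0,0,0,0,0,0.15]]'; python3 where.py
python3 - <<'E'
from h import *
a=snap('top');b=snap('side')
c=cv2.resize(a['pixels'][155:235,315:395,::-1],None,fx=5,fy=5,interpolation=cv2.INTER_CUBIC)
d=cv2.resize(b['pixels'][185:265,300:380,::-1],None,fx=5,fy=5,interpolation=cv2.INTER_CUBIC)
cv2.imwrite('pics/m1.png',np.clip(255*(np.hstack([c,d])/255.)**.6,0,255).astype('uint8'))
s=env.sense();p=np.array(s['tool_pos']);p[2]-=.008
print((proj(a,p)-[315,155])*5,(proj(b,p)-[300,185])*5)
E
```

```text
t: 2.53
tool_pos: [0.4864, -0.1278, 0.0951]
tool_rot: [-0.072, 0.703, 0.072, 0.704]
ft_force: [0.3, -0.3, -0.5]
width: 0.0125
t: 2.78
tool_pos: [0.4851, -0.1268, 0.0661]
tool_rot: [-0.072, 0.704, 0.073, 0.702]
ft_force: [1.0, -0.2, 1.3]
width: 0.0129
fix [-120.     2.1   66.1] yawerr -0.0002 w 0.01286749965707905 t 2.7833 f [ 1.  -0.2  1.3] down [-0.003  0.001 -1.   ]
[239.32086692 293.1057899 ] [121.47264738 249.48018791]
```

View pics/m1.png

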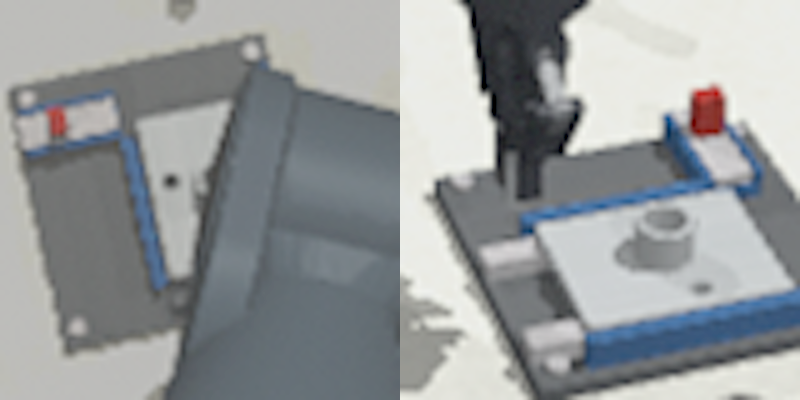

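Run:
```python
from h import *
b=snap('side')
print('start tip',proj(b,[.1211,.4848,.193]),'now',proj(b,np.array(env.sense()['tool_pos'])-[0,0,.008]), proj(b,[.603,-.1043,.06]))
o=cv2.imread('pics/side0.png')
c=cv2.resize(o[50:120,160:260],None,fx=4,fy=4,interpolation=cv2.INTER_CUBIC)
d=cv2.resize(b['pixels'][180:250,290:390,::-1],None,fx=4,fy=4,interpolation=cv2.INTER_CUBIC)
cv2.imwrite('pics/m2.png',np.clip(255*(np.hstack([c,d])/255.)**.45,0,255).astype('uint8'))
```

```text
start tip [204.08193322 106.08080533] now [324.41261897 234.84746875] [364.2874471  227.53184361]
```

View pics/m2.png

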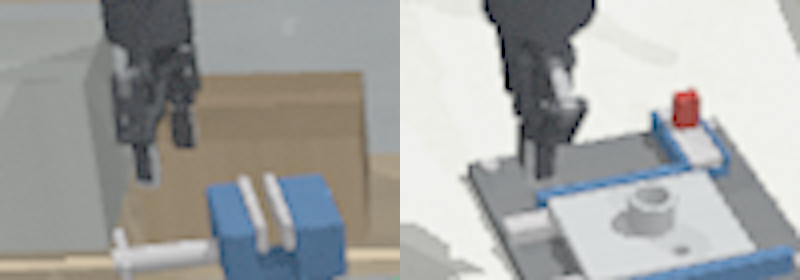

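Run:
```python
from h import *
a=snap('top');b=snap('side')
print('base0',proj(a,[0,0,0]),proj(b,[0,0,0]))
print('neck',proj(a,[.603-.032*.979,-.1043-.032*.205,.06]),proj(b,[.603-.032*.979,-.1043-.032*.205,.06]))
for z in(.18,.193,.21,.23): print(z,proj(a,[.1211,.4848,z]),proj(b,[.1211,.4848,z]))
o=cv2.imread('pics/top0.png');print(o.shape)
c=cv2.resize(o[290:400,90:200],None,fx=5,fy=5,interpolation=cv2.INTER_CUBIC)
cv2.imwrite('pics/m3.png',np.clip(255*(c/255.)**.45,0,255).astype('uint8'))
```

```text
base0 [328.57819836 347.63283949] [154.17561978 233.97185232]
neck [358.04778357 190.75835565] [353.66727894 229.59063457]
0.18 [181.57274481 322.47834259] [204.54166057 109.47620318]
0.193 [180.33098984 323.09993829] [204.08193322 106.08080533]
0.21 [178.67333699 323.92972349] [203.47477814 101.59655384]
0.23 [176.67235852 324.93137008] [202.75166664  96.25588561]
(400, 640, 3)
```

View pics/m3.png

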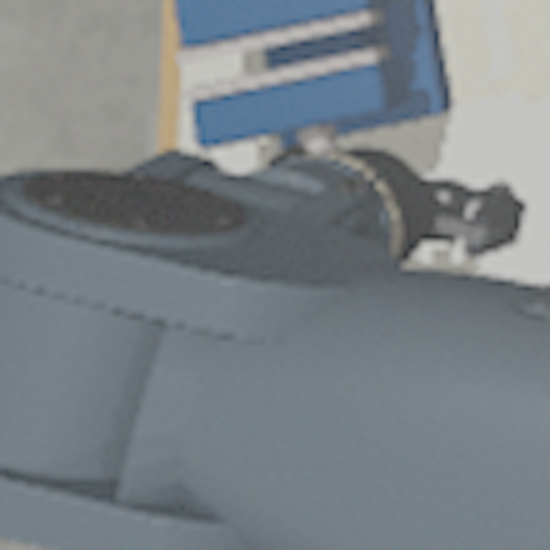

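Fixture, neck and base all reproject to within 1 px, but the visible fingertips sit about 10 px higher in the side view than the reported TCP implies. I'll measure the tip by differencing against the first picture, then again after a safe descent.

```bash
cat > tip.py <<'E'
from h import *
b=snap('side');o=cv2.imread('pics/side0.png')[:,:,::-1].astype(int);p=b['pixels'].astype(int)
d=np.abs(p-o).sum(2)
for c in range(314,338,3): 
    r=np.where(d[180:260,c]>25)[0]+180; dk=np.where((p[180:260,c].sum(1)<110)&(d[180:260,c]>25))[0]+180
    print(c,r.max() if len(r) else 0,dk.max() if len(dk) else 0,end=' | ')
s=env.sense();t=np.array(s['tool_pos']);print('\nexp tip',proj(b,t-[0,0,.008]), '30mm up',proj(b,t+[0,0,.022]))
E
python3 tip.py; python3 -m creep '[[0,0,0,0.015,-0.002,0.001,0.15],[0,0,0,0.015,0,0,0.15],[0,0,0,0,0,0,0.15],[0,0,0,0,0,0,0.15]]'; python3 tip.py; python3 where.py
```

```text
314 251 188 | 317 253 202 | 320 253 221 | 323 259 215 | 326 244 223 | 329 258 215 | 332 258 215 | 335 255 209 | 
exp tip [324.26067916 235.02995335] 30mm up [324.4218343  226.31271906]
t: 3.42
tool_pos: [0.4873, -0.1288, 0.0368]
tool_rot: [-0.073, 0.704, 0.073, 0.703]
ft_force: [-0.8, 0.3, 1.3]
width: 0.0124
314 259 197 | 317 253 212 | 320 252 230 | 323 259 225 | 326 248 233 | 329 258 225 | 332 258 225 | 335 255 220 | 
exp tip [324.39766282 244.03870434] 30mm up [324.55862215 235.5438642 ]
fix [-117.8   -0.5   37.3] yawerr -0.0002 w 0.013059856234991809 t 3.4667 f [ 1.3 -0.5 -0.5] down [ 0.001 -0.    -1.   ]
```

```bash
python3 -m creep '[[0,0,0,0.005,0,0,0.15],[0,0,0,0.005,0,0,0.15],[0,0,0,0,0,0,0.15],[0,0,0,0,0,0,0.15]]'; python3 where.py
python3 - <<'E'
from h import *
b=snap('side');t=np.array(env.sense()['tool_pos'])
d=cv2.resize(b['pixels'][190:270,295:395,::-1],None,fx=7,fy=7,interpolation=cv2.INTER_CUBIC)
d=np.clip(255*(d/255.)**.45,0,255).astype('uint8')
q=(proj(b,t-[0,0,.008])-[295,190])*7;cv2.circle(d,tuple(int(v) for v in q),4,(0,255,0),1)
cv2.imwrite('pics/m4.png',d)
E
```

```text
t: 3.8
tool_pos: [0.4873, -0.1288, 0.0263]
tool_rot: [-0.073, 0.703, 0.073, 0.703]
ft_force: [0.1, -0.1, -0.1]
width: 0.0126
fix [-118.2   -0.3   26.3] yawerr -0.0002 w 0.012612816190349865 t 3.8 f [ 0.1 -0.1 -0.1] down [-0.  0. -1.]
```

View pics/m4.png

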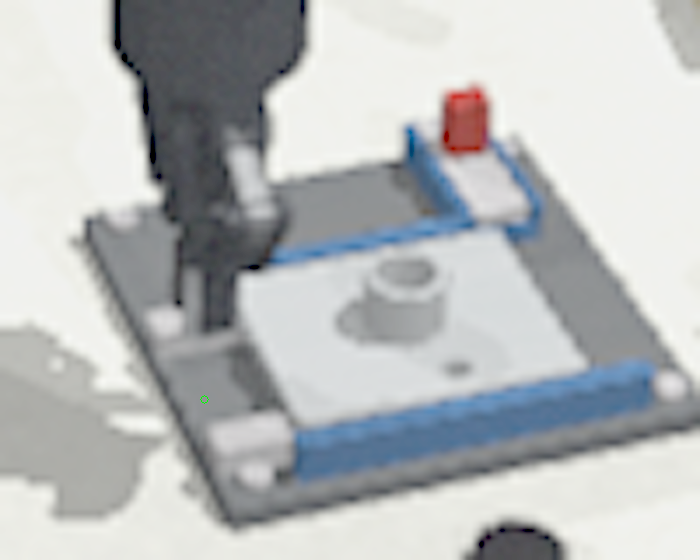

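The view shows the tip at crop (215,330), about 10 px above the computed point (205,398). It's in front of the left rail, and the force is zero. I'll feel for the base with small downward steps, since contact should come at TCP z≈22 mm.

```bash
for i in 1 2 3; do python3 -m creep '[[0,0,0,0.002,0,0,0.15],[0,0,0,0,0,0,0.15]]' | grep -E 'pos|force'; done
```

```text
tool_pos: [0.4875, -0.1288, 0.0243]
ft_force: [-0.3, -0.3, -0.5]
tool_pos: [0.4874, -0.1288, 0.0221]
ft_force: [-0.7, -0.3, 0.5]
tool_pos: [0.4874, -0.1288, 0.0201]
ft_force: [-0.7, -0.6, -0.3]
```

```bash
for i in 1 2 3; do python3 -m creep '[[0,0,0,0.002,0,0,0.15],[0,0,0,0,0,0,0.15]]' | grep -E 'pos|force'; done; python3 tip.py
```

```text
tool_pos: [0.4873, -0.1288, 0.0181]
ft_force: [-0.1, -0.1, 0.8]
tool_pos: [0.4874, -0.1288, 0.0161]
ft_force: [0.1, -0.4, -0.1]
tool_pos: [0.4873, -0.1288, 0.0141]
ft_force: [-0.6, -0.1, -0.4]
314 259 204 | 317 259 219 | 320 253 248 | 323 259 240 | 326 248 240 | 329 258 232 | 332 259 231 | 335 255 227 | 
exp tip [324.11761333 250.41717838] 30mm up [324.27340846 242.08757265]
```

```bash
for i in 1 2 3 4; do python3 -m creep '[[0,0,0,0.002,0,0,0.15],[0,0,0,0,0,0,0.15]]' | grep -E 'pos|force'; done; python3 tip.py
```

```text
tool_pos: [0.4874, -0.1288, 0.0121]
ft_force: [0.5, -0.2, -0.6]
tool_pos: [0.4873, -0.1288, 0.0101]
ft_force: [-0.8, -0.6, -1.3]
tool_pos: [0.4873, -0.1288, 0.0081]
ft_force: [-0.2, 0.2, -0.2]
tool_pos: [0.4874, -0.1288, 0.0061]
ft_force: [-0.2, 0.0, -0.1]
314 259 206 | 317 259 221 | 320 257 248 | 323 251 242 | 326 248 242 | 329 258 234 | 332 258 233 | 335 255 228 | 
exp tip [324.08130718 252.59718489] 30mm up [324.23611299 244.32351447]
```

```bash
for i in 1 2 3 4 ; do python3 -m creep '[[0,0,0,0.002,0,0,0.15],[0,0,0,0,0,0,0.15]]' | grep -E 'pos|force'; done; python3 tip.py;  python3 - <<'E'
from h import *
b=snap('side');t=np.array(env.sense()['tool_pos'])
d=cv2.resize(b['pixels'][190:270,295:395,::-1],None,fx=7,fy=7,interpolation=cv2.INTER_CUBIC)
cv2.imwrite('pics/m5.png',np.clip(255*(d/255.)**.45,0,255).astype('uint8'))
E
```

```text
tool_pos: [0.4874, -0.1288, 0.0041]
ft_force: [-1.2, -0.9, -0.3]
tool_pos: [0.4874, -0.1288, 0.0021]
ft_force: [-0.4, 0.5, -1.1]
tool_pos: [0.4873, -0.1288, 0.0001]
ft_force: [-0.2, 0.3, -0.5]
tool_pos: [0.4874, -0.1288, -0.0019]
ft_force: [0.3, 0.2, 0.1]
314 259 209 | 317 259 224 | 320 258 248 | 323 251 250 | 326 249 244 | 329 258 236 | 332 259 235 | 335 255 230 | 
exp tip [324.04067729 254.76670197] 30mm up [324.19444455 246.54851266]
```

View pics/m5.png

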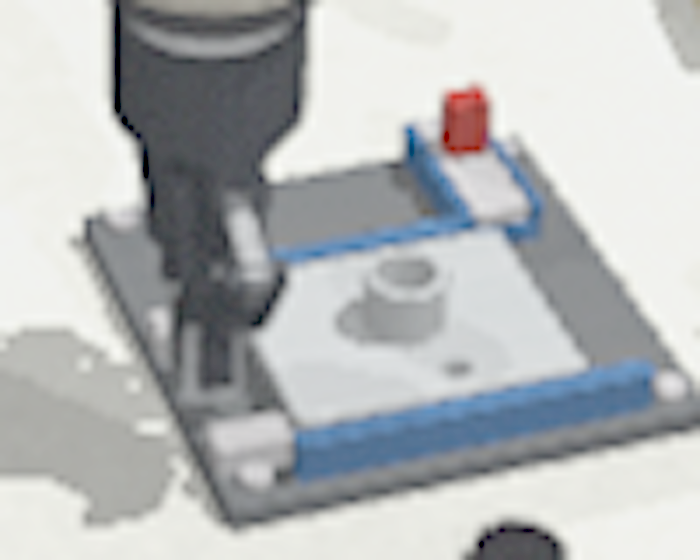

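```bash
for i in 1 2 3 ; do python3 -m creep '[[0,0,0,0.0015,0,0,0.15],[0,0,0,0,0,0,0.15]]' | grep -E 'pos|force'; done
```

```text
tool_pos: [0.4874, -0.1288, -0.0033]
ft_force: [0.2, -0.4, -0.1]
tool_pos: [0.4874, -0.1288, -0.0048]
ft_force: [-0.3, 0.0, -0.4]
tool_pos: [0.4874, -0.1288, -0.0063]
ft_force: [-0.7, 0.0, 0.2]
```

```bash
for i in 1 2 3 ; do python3 -m creep '[[0,0,0,0.001,0,0,0.15],[0,0,0,0,0,0,0.15]]' | grep -E 'pos|force'; done; python3 tip.py
```

```text
tool_pos: [0.4875, -0.1288, -0.0072]
ft_force: [-1.5, 0.0, -0.4]
tool_pos: [0.4874, -0.1288, -0.0082]
ft_force: [-0.9, -0.3, -0.4]
tool_pos: [0.4874, -0.1288, -0.0092]
ft_force: [0.4, -0.7, -0.1]
314 259 211 | 317 259 242 | 320 259 245 | 323 251 250 | 326 251 246 | 329 258 238 | 332 259 238 | 335 255 232 | 
exp tip [324.02848868 256.76797245] 30mm up [324.18162033 248.60082524]
```

```bash
for i in 1 2 3 ; do python3 -m creep '[[0,0,0,0.001,0,0,0.15],[0,0,0,0,0,0,0.15]]' | grep -E 'pos|force'; done
```

```text
tool_pos: [0.4875, -0.1288, -0.0102]
ft_force: [0.8, -0.2, -0.4]
tool_pos: [0.4874, -0.1288, -0.0112]
ft_force: [-1.0, -0.8, -0.2]
tool_pos: [0.4874, -0.1288, -0.0122]
ft_force: [0.6, 0.6, -0.0]
```

```bash
for i in 1 2 3 4; do python3 -m creep '[[0,0,0,0.001,0,0,0.15],[0,0,0,0,0,0,0.15]]' | grep -E 'pos|force'; done
```

```text
tool_pos: [0.4874, -0.1288, -0.0133]
ft_force: [-0.3, 0.6, -0.3]
tool_pos: [0.4874, -0.1288, -0.0143]
ft_force: [0.1, 0.7, 0.2]
tool_pos: [0.4874, -0.1288, -0.0152]
ft_force: [-0.3, 0.3, 0.5]
tool_pos: [0.4876, -0.1289, -0.0156]
ft_force: [-4.8, 1.4, 10.9]
```

Contact with the base comes at TCP z ≈ −15.4 mm. So the real tips are about 37 mm higher than nominal, which agrees with the pictures, and I'll use that offset. Raise 2.5 mm, then push.

```bash
python3 -m creep '[[0,0,0,-0.003,0,0,0.15],[0,0,0,0,0,0.004,0.15],[0,0,0,0,0,0.004,0.15],[0,0,0,0,0,0,0.15]]' | grep -E 'pos|force'; for i in 1 2 3 4 5; do python3 -m creep '[[0,0,0,0,0,0.002,0.15],[0,0,0,0,0,0.001,0.15]]' | grep -E 'force'; done; python3 where.py
```

```text
tool_pos: [0.4963, -0.1271, -0.0131]
ft_force: [-1.1, 0.1, -0.7]
ft_force: [0.3, -0.1, 0.8]
ft_force: [-1.2, -0.4, -0.4]
ft_force: [-2.2, -0.8, 0.4]
ft_force: [-1.4, -0.9, -0.7]
ft_force: [-1.5, -0.2, -0.8]
fix [-94.8  -0.3 -13.1] yawerr -0.0002 w 0.012916519630238895 t 9.7667 f [-1.5 -0.2 -0.8] down [ 0.  0. -1.]
```

```bash
for i in 1 2 3 4 5; do python3 -m creep '[[0,0,0,0,0,0.0015,0.15],[0,0,0,0,0,0.0015,0.15]]' | grep -E 'force'; done; python3 where.py
python3 - <<'E'
from h import *
b=snap('side')
d=cv2.resize(b['pixels'][190:270,295:395,::-1],None,fx=7,fy=7,interpolation=cv2.INTER_CUBIC)
cv2.imwrite('pics/m6.png',np.clip(255*(d/255.)**.6,0,255).astype('uint8'))
E
```

```text
ft_force: [-1.5, -0.3, -1.6]
ft_force: [-1.3, -0.5, -0.0]
ft_force: [-1.8, -0.4, -1.3]
ft_force: [-2.2, -0.1, -0.5]
ft_force: [-0.9, 0.3, -0.9]
fix [-79.9  -0.4 -13.1] yawerr -0.0001 w 0.012635100070989686 t 10.6 f [-0.9  0.3 -0.9] down [ 0. -0. -1.]
```

View pics/m6.png

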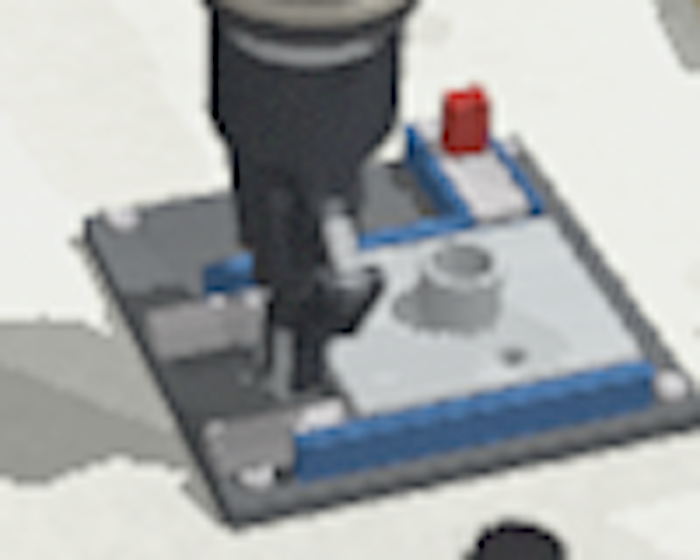

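The cover has slid forward, with the neck mouth now at crop (465,262), and it's still up on the rails. Continuing in fine steps.

```bash
for i in 1 2 3 4 5 6 7 8; do python3 -m creep '[[0,0,0,0,0,0.001,0.15],[0,0,0,0,0,0,0.15]]' | grep -E 'force'; done; python3 where.py
```

```text
ft_force: [-0.4, -0.3, -0.4]
ft_force: [-0.8, -0.3, 0.2]
ft_force: [-1.1, -0.6, 0.2]
ft_force: [-1.5, -0.9, 1.4]
ft_force: [-1.6, -0.5, 1.4]
ft_force: [-1.4, -0.1, -0.9]
ft_force: [-0.0, 0.5, 0.3]
ft_force: [-0.2, 0.3, -0.5]
fix [-71.7  -0.4 -13. ] yawerr -0.0001 w 0.012769615190777156 t 11.9833 f [-0.2  0.3 -0.5] down [ 0.  0. -1.]
```

Run:
```python
from h import *
b=snap('side')
d=cv2.resize(b['pixels'][190:270,295:395,::-1],None,fx=7,fy=7,interpolation=cv2.INTER_CUBIC)
d=np.clip(255*(d/255.)**.6,0,255).astype('uint8')
f=lambda x,y,z:[.603+.9788*x-.2049*y,-.1043+.2049*x+.9788*y,z]
for dx,z,c in((0,.014,(0,255,0)),(-.003,.026,(0,0,255))):
    th=np.linspace(0,6.28,40)
    P=np.array([(proj(b,f(dx+.017*np.cos(t),.017*np.sin(t),z+.034))-[294.5,189.5])*7 for t in th]).astype(int)
    cv2.polylines(d,[P],True,c,1)
    Q=np.array([(proj(b,f(dx+x,y,z+.008))-[294.5,189.5])*7 for x,y in((.06,.0475),(.06,-.0475),(-.06,-.0475),(-.06,.0475))]).astype(int)
    cv2.polylines(d,[Q],True,c,1)
cv2.imwrite('pics/m7.png',d)
```

```text
(no output)
```

View pics/m7.png

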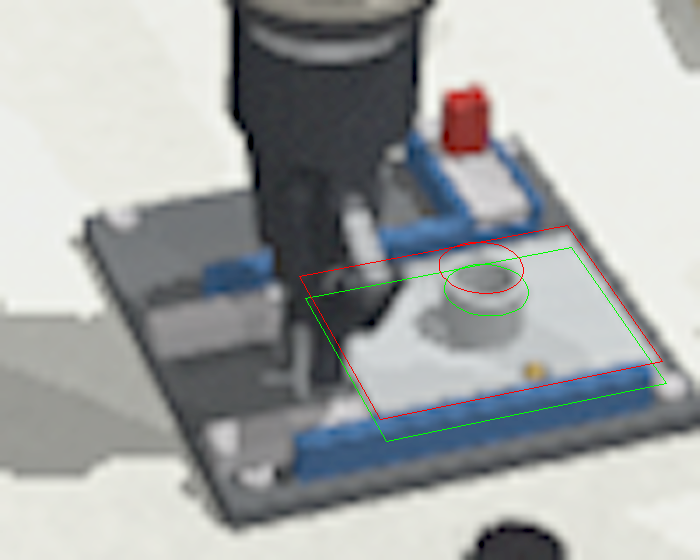

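```bash
cat > neck.py <<'E'
from h import *
# brightness edge-free check: correlate neck patch vertical shift against side0 reference
def shift():
    b=snap('side')['pixels'];o=cv2.imread('pics/side0.png')[:,:,::-1]
    T=cv2.resize(o[224:238,344:363],None,fx=8,fy=8,interpolation=cv2.INTER_CUBIC);S=cv2.resize(b[215:255,340:385],None,fx=8,fy=8,interpolation=cv2.INTER_CUBIC)
    r=cv2.matchTemplate(S,T,cv2.TM_CCOEFF_NORMED);_,v,_,p=cv2.minMaxLoc(r);return np.array(p)/8+[340-344,215-224],round(v,3)
b=snap('side');f=lambda x,z:proj(b,[.603+.9788*x,-.1043+.2049*x,z])
# expected shift per hypotheses, from start x=-32
print('shift',shift(),'seated',[(f(0,.048)-f(x0,.06)).round(1) for x0 in(-.033,-.031)],'up -3',(f(-.003,.06)-f(-.032,.06)).round(1))
E
python3 neck.py; for i in 1 2 3; do python3 -m creep '[[0,0,0,0,0,0.001,0.15],[0,0,0,0,0,0,0.15]]' | grep -E 'force'; python3 neck.py; done; python3 where.py
```

```text
shift (array([11.25,  0.75]), 0.958) seated [array([10.7,  1.3]), array([10. ,  1.4])] up -3 [ 9.6 -1.9]
ft_force: [-0.7, -0.8, 0.3]
shift (array([11.25,  0.75]), 0.958) seated [array([10.7,  1.3]), array([10. ,  1.4])] up -3 [ 9.6 -1.9]
ft_force: [-0.1, 0.2, -0.0]
shift (array([11.25,  0.75]), 0.958) seated [array([10.7,  1.3]), array([10. ,  1.4])] up -3 [ 9.6 -1.9]
ft_force: [-0.3, 0.1, 0.0]
shift (array([11.25,  0.75]), 0.959) seated [array([10.7,  1.3]), array([10. ,  1.4])] up -3 [ 9.6 -1.9]
fix [-69.1  -0.3 -13.1] yawerr -0.0002 w 0.012602741948864703 t 12.9333 f [ 0.  -0.5 -0.2] down [-0.  0. -1.]
```

```bash
for i in 1 2 3 4 5 6; do python3 -m creep '[[0,0,0,0,0,0.001,0.15],[0,0,0,0,0,0,0.15]]' | grep -E 'force'; python3 where.py|cut -c1-30; done;python3 neck.py
```

```text
ft_force: [-3.6, -1.3, 0.4]
fix [-68.4  -0.3 -13.2] yawerr
ft_force: [-8.9, -2.0, 5.8]
fix [-68.3  -0.3 -13.3] yawerr
ft_force: [-14.4, -4.5, 10.4]
fix [-68.2  -0.3 -13.4] yawerr
ft_force: [-20.0, -5.3, 13.6]
fix [-68.1  -0.3 -13.5] yawerr
ft_force: [-25.5, -6.5, 19.3]
fix [-68.   -0.3 -13.6] yawerr
ft_force: [-31.6, -7.8, 23.6]
fix [-67.9  -0.2 -13.7] yawerr
shift (array([11.375,  0.75 ]), 0.957) seated [array([10.7,  1.3]), array([10. ,  1.4])] up -3 [ 9.6 -1.9]
```

```bash
python3 -m creep '[[0,0,0,0,0,-0.01,0.15],[0,0,0,0,0,-0.01,0.15],[0,0,0,0,0,-0.008,0.15],[0,0,0,-0.03,0,0,0],[0,0,0,-0.04,0,0,0],[0,0,0,-0.04,0,0,0],[0,0,0,-0.03,0,0,0]]'; python3 -m creep '[[0,0,0,0,0.03,0.02,0],[0,0,0,0,0.035,0.02,0],[0,0,0,0,0.035,0.02,0],[0,0,0,0,0.035,0.02,0],[0,0,0,0,0.03,0.02,0],[0,0,0,0,0,0.03,0],[0,0,0,0,0,0,0]]'; python3 where.py; python3 neck.py
python3 - <<'E'
from h import *
a=snap('top');b=snap('side')
c=cv2.resize(a['pixels'][150:230,310:390,::-1],None,fx=5,fy=5,interpolation=cv2.INTER_CUBIC)
d=cv2.resize(b['pixels'][195:275,305:385,::-1],None,fx=5,fy=5,interpolation=cv2.INTER_CUBIC)
cv2.imwrite('pics/m8.png',np.clip(255*(np.hstack([c,d])/255.)**.6,0,255).astype('uint8'))
E
```

```text
t: 14.62
tool_pos: [0.5144, -0.1234, 0.1302]
tool_rot: [-0.073, 0.703, 0.072, 0.704]
ft_force: [0.9, -0.1, 1.1]
width: -0.0
t: 15.2
tool_pos: [0.6105, 0.0676, 0.1261]
tool_rot: [-0.074, 0.703, 0.074, 0.704]
ft_force: [1.6, -0.1, -0.2]
width: -0.0004
fix [ 42.6 166.8 126.1] yawerr 0.0031 w -0.0004067995829554768 t 15.2 f [ 1.6 -0.1 -0.2] down [ 0.001  0.    -1.   ]
shift (array([11.25,  0.75]), 0.961) seated [array([10.7,  1.3]), array([10. ,  1.4])] up -3 [ 9.6 -1.9]
```

View pics/m8.png

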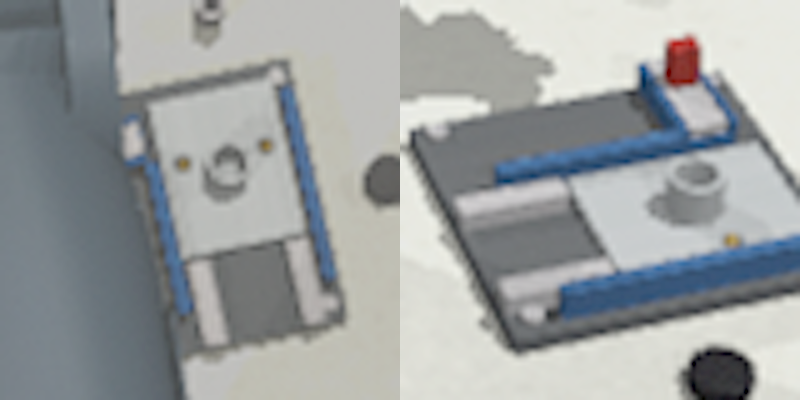

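Brass pins show in both holes (top crop (183,162) and (265,146)), and the cover lies below the fence tops, clear of the rails, so it's seated. Next is the latch.

```bash
python3 -m creep '[[0,0,0,0.03,0,-0.0075,0],[0,0,0,0.035,0,0,0],[0,0,0,0.035,0,0,0],[0,0,0,0.011,0,0,0],[0,0,0,0,0,0,0]]'; python3 -m creep '[[0,0,0,0,-0.01,0,0],[0,0,0,0,-0.01,0,0],[0,0,0,0,-0.01,0,0],[0,0,0,0,0,0,0]]'; python3 where.py; for i in 1 2 3 4 5; do python3 -m creep '[[0,0,0,0,-0.002,0,0],[0,0,0,0,-0.002,0,0]]'|grep force;done; python3 where.py
```

```text
t: 15.82
tool_pos: [0.5975, 0.0625, 0.0138]
tool_rot: [-0.072, 0.705, 0.072, 0.702]
ft_force: [-0.4, 0.2, 0.1]
width: -0.0
t: 16.15
tool_pos: [0.6078, 0.0316, 0.0176]
tool_rot: [-0.072, 0.702, 0.072, 0.704]
ft_force: [0.9, -0.2, -1.4]
width: -0.0004
fix [ 32.5 132.   17.6] yawerr -0.0022 w -0.00036322827389611304 t 16.15 f [ 0.9 -0.2 -1.4] down [ 0.003 -0.    -1.   ]
ft_force: [-0.0, -0.1, -0.9]
ft_force: [0.1, 2.1, 1.6]
ft_force: [-0.6, 2.7, 2.2]
ft_force: [-0.0, 1.6, 1.5]
ft_force: [-0.4, 2.7, 0.7]
fix [ 31.5 114.5  15.9] yawerr -0.0001 w 0.00019359866512741073 t 16.9833 f [-0.4  2.7  0.7] down [ 0.  0. -1.]
```

```bash
python3 -m creep '[[0,0,0,0,-0.0025,0,0],[0,0,0,0,-0.0025,0,0],[0,0,0,0,-0.0025,0,0],[0,0,0,0,-0.0025,0,0],[0,0,0,0,-0.0025,0,0],[0,0,0,0,-0.0025,0,0],[0,0,0,0,0,0,0]]'|grep force; python3 where.py; for i in 1 2 3 4 5 6 7 8 ; do python3 -m creep '[[0,0,0,0,-0.0015,0,0],[0,0,0,0,0,0,0]]'|grep force;python3 where.py|cut -c1-25;done
```

```text
ft_force: [-0.0, 0.1, 0.2]
fix [31.4 99.  15.9] yawerr -0.0007 w -0.0001745930898335284 t 17.5667 f [-0.   0.1  0.2] down [ 0. -0. -1.]
ft_force: [-0.0, 0.6, 0.2]
fix [31.3 97.9 15.8] yawe
ft_force: [0.6, 0.2, 0.4]
fix [31.3 96.5 15.8] yawe
ft_force: [-0.5, 1.3, -1.1]
fix [31.3 95.  15.8] yawe
ft_force: [-0.9, 0.9, -0.1]
fix [31.3 93.5 15.8] yawe
ft_force: [-0.3, 1.1, -0.8]
fix [31.4 91.9 15.9] yawe
ft_force: [-1.6, 6.0, 0.4]
fix [31.4 91.2 15.9] yawe
ft_force: [-3.3, 15.3, 2.3]
fix [31.4 91.  15.8] yawe
ft_force: [-6.1, 24.4, 4.0]
fix [31.4 90.9 15.8] yawe
```

Hard stop at TCP y ≈ 91 mm, where 90.5 was predicted. Retreat, then check the red post and the neck numerically.

```bash
python3 -m creep '[[0,0,0,0,0.015,0,0],[0,0,0,0,0.02,0,0],[0,0,0,0,0.025,0,0],[0,0,0,-0.04,0.02,0,0],[0,0,0,-0.04,0.03,0,0],[0,0,0,-0.04,0.03,0,0],[0,0,0,-0.03,0.03,-0.02,0],[0,0,0,0,0,0,0]]'|grep -E 'pos|force'; python3 neck.py; python3 where.py
python3 - <<'E'
from h import *
for n,w in(('side',(190,260,300,420)),('top',(150,230,310,400))):
    im=snap(n);p=im['pixels'][w[0]:w[1],w[2]:w[3]].astype(int)
    m=((p[...,0]>70)&(p[...,0]>2*p[...,1])).astype('uint8');k,l,st,ce=cv2.connectedComponentsWithStats(m)
    f=lambda x,y,z:proj(im,[.603+.9788*x-.2049*y,-.1043+.2049*x+.9788*y,z]).round(1)
    print(n,[(s[4],(c+[w[2],w[0]]).round(1)) for s,c in zip(st[1:],ce[1:]) if s[4]>5],'exp home',f(.035,.069,.05),'32mm',f(.035,.073,.05),'open',f(.035,.105,.05))
E
```

```text
tool_pos: [0.5667, 0.1402, 0.1523]
ft_force: [-0.2, -0.3, -0.1]
shift (array([11.25 ,  0.875]), 0.907) seated [array([10.7,  1.3]), array([10. ,  1.4])] up -3 [ 9.6 -1.9]
fix [ 14.2 243.7 147.7] yawerr 0.0014 w -0.00019116794932471905 t 19.6667 f [-0.5 -0.4 -1. ] down [ 0.003  0.    -1.   ]
side [(np.int32(56), array([366.1, 213.1]))] exp home [366.2 214.6] 32mm [365.6 213.8] open [361.6 207.9]
top [(np.int32(18), array([335.3, 176.6]))] exp home [335.7 177.5] 32mm [334.7 177.7] open [326.2 179.5]
```

```bash
python3 -c "
from workcell import env
print(env.close_job())"
```

```text
the job is handed in; nothing more can be done
None
```

The cover is seated over both pins and the latch is fully home. I handed the job in at about 20 s, with the arm raised and clear of everything.

**What I did:**
- I pushed the cover about 33 mm along the fences with nearly shut fingers in the gap between the rails. It dropped over the pins and then met them with a firm stop (about 30 N).
- I pushed the red post to its hard stop, at TCP y = 91 mm in the fixture frame, where I had predicted 90.5 mm.

**Last checks:**
- **Pins:** a picture taken before the latch push shows brass in both holes, with the cover below the fence tops and clear of the rails.
- **Latch:** in both cameras the red post's column is within 0.4 px (about 1.5 mm) of the computed home position. Its row was 0.9 to 1.5 px off because I only estimated the height of the point I compared.
- **Other bench items:** I did not measure their positions. No unexplained contact force appeared at any point.

**Checks that disagreed:**
- **Fingertip height:** the real fingertips were about 37 mm higher than the reported TCP and nose length imply. Both the side view and touching the base showed this, so I used the measured offset.
- **Cover height:** tracking the neck put the cover about 0.5 px (1.5 mm) above the ideal seat. That is within the error of the method, and the latch sliding freely over the cover supports it being seated.

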